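Shut the desiccant tray, then crack the sealed dry box and hold its lid just off

ROBOT

A 6-joint arm with a two-finger parallel gripper is mounted at the origin on the work surface. World frame = base frame: x ahead of the robot, y to its left, z up, the work surface at z = 0. Lengths are in m, angles in rad, forces in N, time in s.
With the tool pointing down it reaches from about 0.35 to 0.95 m from the base axis. Payload 17.4 kg.
Tool frame: the origin (TCP) lies on the centre line of the jaws, within the pads' length; the fingertips stand tips_ahead ahead of it and the grasp point (between the pads) lies 6 mm ahead of it (tips_ahead is the distance from the TCP to the fingertips, in m); y points along the fingers, x is the direction in which the jaws open and shut, and the axes are right-handed (so a half turn about y gives the same grasp; the last joint's range is limited). The gripper opens to 93 mm and grips with 3 to 60 N. Pads are 15 mm wide; open, the fingers measure 128 mm over their backs; the gripper's body (75 mm by 188 mm) begins 65 mm behind the grasp point.
Start: joints at [1.095, 0.116, 1.442, -0, 1.584, -0.038], TCP at [0.286, 0.611, 0.244] pointing down, gripper open.
Joint ranges: [-2.83, 2.83], [-0.83, 2.19], [0.07, 2.5], [-1.14, 4.28], [0.01, 3], [-2.97, 2.97]. Speed limits (rad/s): [1.89, 1.89, 2.22, 3.14, 3.14, 3.14].

INTERFACE

Orientations are given as a unit quaternion [w, x, y, z].
In Python, from bench import move_ptp, move_linear, movej, grip, sleep, solve_ik, read_camera, camera_model, Unreachable, close_job, trace, get_t, get_q, get_joint_velocities, get_joint_efforts, get_position, get_orientation, get_contact_force, get_moment, get_gripper_width, tips_ahead gives the robot as it stands. Calls block until the motion is done:
- move_ptp(position, orientation): joint-space move of the TCP to a pose.
- move_linear(position, rotation=None, rate=0.15): straight line of the TCP; rotation=None keeps the orientation; rate is the mean speed in m/s.
- movej(angles): joint-space move.
- grip(opening, f_grip=None): finger opening in m; f_grip is the grip in N (None keeps the last); returns when the fingers have stopped.
- sleep(seconds).
- solve_ik(position, orientation): joint angles nearest the present ones, or None.
- read_camera(name): name is "scene" or "top" or "wrist"; returns the picture (384x512x3 uint8, red, green, blue); there is no depth.
- camera_model(name): a dict with "vfov" (degrees; the focal length in pixels is half the picture's height over the tangent of half this angle, whatever the lens; pixels are square), "cx", "cy" (the principal point, pixels), "R" (3x3) and "t" (3): a world point X has camera coordinates R X + t; the wrist camera has in their place "tool_from_camera" (4x4, takes a point from camera to tool coordinates, whose origin is the TCP and whose axes are the tool frame's). Camera axes: x right, y down, z forward; pixel columns grow to the right and rows downward; lengths in m; the calibration is good to about 2 mm. A picture is of the moment at which its call begins: read the wrist's pose just before it. camera_model takes no time and is no camera call.
A pose or a line that the arm cannot do raises Unreachable and nothing moves.
- close_job(): hands the job in, once; it reports no verdict.
Trained networks look in the newest picture that a camera, given by its name, has taken for a name from the list of things; names that differ only in an ending like _2 or _b are one class to them, and where a whole thing is asked for, a point or a joint stands for the part that bears it (a point fixed in the world has none). Each returns a list of dicts, best first, with "p" (0 to 1); they miss things now and then, are a little off and sometimes report something else, mostly with a low value. They report only what shows in the picture. A call takes as long as a camera call.
- trace(camera, target): "mask" (384x512 bool, what is visible of it) and "pixel" ([column, row] in pixels, amid what is visible of it).
Readings, each from a call of its own:
- get_t(): time.
- get_q(): joint angles.
- get_joint_velocities(): joint speeds.
- get_joint_efforts(): joint torques, N m.
- get_position(): TCP position.
- get_orientation(): TCP orientation.
- get_contact_force(): force on the tool from outside, world axes, zero at the start.
- get_moment(): the same for the moment, N m.
- get_gripper_width(): finger opening in m.
Only numpy, scipy, OpenCV 4.12 (cv2) and the standard library are available. Lean on these libraries where they do the work, as an engineer would, in place of code of your own. Each camera call takes 0.05 s, during which the arm holds its last target.

TASK

The dry box is to be aired: first slide the orange cover of the desiccant tray fully shut so that the cassettes stay dry, then pull the dry box's white lid straight up by its blue bar until the sticky seal lets go, without snatching it high off the box (never more than 7 cm up). Finish while still holding the lid in the gripper, still, about level and over the box, clear of it with a gap of about 1 to 3 cm all round; do not let go of it, keep the tray shut, and leave everything else on the bench where it stands.

Things in the scene. Friction and masses are not known exactly. Their poses are not given: they have to be found in the camera images.
- dry_box: grey open box fixed to the bench, 200 (x) x 180 (y) x 88 mm tall, closed by the white lid; origin under its centre; its front faces its -x (towards the robot, turned up to 0.3 rad), z up
- lid: loose white lid on the dry box, 204 (x) x 186 (y) x 12 mm, 0.3 to 0.5 kg; origin at the centre of its underside, 88 mm above the bench when seated; axes as the box's. A plug under it (170 x 140 mm, 9.5 mm deep) sits in a sticky rubber seal: pulling up takes about 9 to 21 N, weight included, over the first 5 to 6 mm of lift, then the seal lets go suddenly and only the weight is left (3 to 5 N)
- lid_bar (a point): middle of the blue round grip bar on the lid: 16 mm thick, 100 mm long along the lid's y, 80 mm clear between its two legs; above the lid's centre, its axis 36 mm above the lid's top face, 48 mm above its underside and 136 mm above the bench when seated; moves with the lid
- tray: cream desiccant tray fixed to the bench, 250 (x) x 130 (y) x 62 mm tall with aluminium rails along its long sides; open compartment with two blue cassettes in its front half, deck in its rear half on which the open cover is parked; origin under its centre; front faces its -x (towards the robot, turned up to 0.3 rad)
- cover (a joint): how far, in m, the orange cover is slid open: 0 = fully shut at its stop, up to 0.115 = fully open; opening moves it along the tray's +x, so shutting pulls it along the tray's -x; it needs about 2 N and stays where it is left
- cover_grip (a point): middle of the black upright grip rib at the centre of the cover: 14 mm thick along the tray's x, 50 mm wide along y, 36 mm tall; this point is 21 mm above the cover's top face, 15 mm below the rib's top, 75 mm above the bench; with the cover shut it lies at (-63, 0, 75) mm in the tray's frame. The cover is 122 x 116 x 5 mm
- tube_rack: blue open tube rack with three blue-capped clear tubes fixed in it, 70 x 120 x 104 mm tall, bystander just behind the tray; origin under its centre
- vial: small jar with orange cap, 44 mm across, 65 mm tall, bystander just behind the dry box; origin under its centre
- reagent_bottle: clear wide bottle with orange cap, 86 mm across, 170 mm tall, bystander at the left; origin under its centre
- measuring_cylinder: clear measuring cylinder on a round foot, 68 mm across the foot, 214 mm tall, bystander at the far left; origin under its centre
- tip_box: yellow pipette-tip box, 85 x 120 x 57 mm tall, bystander at the right; origin under its centre
- marker: white marker pen with red cap lying on the bench, 130 mm long along its x, 15 mm thick, bystander at the right; origin at its underside
- beaker: glass beaker, 70 mm across, 85 mm tall, bystander at the left; origin under its centre

How it is judged:
By the outcome, as a careful person would: the job done as asked, in the order asked, and still so for the second after the job is handed in, while the arm keeps its last pose, push and grip.
It also fails if it takes over 45 s, if anything falls off the work surface, if the arm or the gripper's body presses on something with over 40 N, if the wrist force passes 120 N, or if a joint passes its speed limit or range.

## Working session

There is one attempt and no reset: what is moved stays moved. The work goes in short steps, each a Python script; the robot and the scene stay as the last script left them, time stands still between calls to the robot, and variables do not carry over. Pictures are saved under pics/ and viewed, and the job is handed in when it is done.

```bash
ls; mkdir -p pics
python3 - <<'E'
from bench import *
import cv2, numpy as np
for c in ["scene","top"]:
    im=read_camera(c); cv2.imwrite(f"pics/{c}0.png",im[:,:,::-1]); m=camera_model(c); print(c,m)
    for t in ["lid_bar","lid","dry_box","cover_grip","cover","tray","tube_rack"]:
        r=trace(c,t)
        for d in r[:2]: print(t,round(d["p"],2),d["pixel"],d["mask"].sum())
print(camera_model("wrist"),tips_ahead if not callable(tips_ahead) else tips_ahead(),get_t(),get_orientation(),get_gripper_width())
E
```

```text
pics
scene {'vfov': 50.82370525963072, 'cx': 257.64208015867536, 'cy': 196.0150595697591, 'R': array([[ 0.85534099,  0.51804591, -0.00449621],
       [ 0.37461579, -0.62447301, -0.68534405],
       [-0.35784745,  0.58451851, -0.72820554]]), 't': array([-0.49349107, -0.13250252,  1.40166514])}
lid_bar 0.96 [266.1, 164.0] 2874
lid_bar 0.37 [274.5, 112.9] 442
lid 0.6 [267.5, 163.9] 2845
lid 0.52 [118.4, 277.8] 305
dry_box 0.67 [267.9, 191.0] 1718
cover_grip 0.81 [219.3, 251.4] 1630
cover_grip 0.62 [266.6, 164.5] 2877
cover 0.62 [217.7, 252.8] 1721
cover 0.52 [268.8, 163.1] 2979
tray 0.56 [225.2, 256.9] 4891
tube_rack 0.57 [272.1, 299.6] 1941
tube_rack 0.16 [341.7, 144.1] 758
top {'vfov': 49.03954961008893, 'cx': 256.8906830667401, 'cy': 189.77243062171365, 'R': array([[-0.0700633 , -0.99752498, -0.00591991],
       [-0.97674346,  0.06980679, -0.20272946],
       [ 0.20264095, -0.00842166, -0.97921689]]), 't': array([0.04695899, 0.57279236, 1.3289643 ])}
lid_bar 0.65 [210.0, 204.3] 3708
lid 0.72 [210.9, 206.3] 3648
cover_grip 0.88 [308.0, 191.1] 1277
cover 0.88 [306.5, 193.9] 1306
tray 0.88 [311.3, 191.6] 3017
tube_rack 0.6 [317.9, 139.6] 953
tube_rack 0.34 [149.8, 169.5] 477
{'vfov': 65.36739352759275, 'cx': 252.245733594429, 'cy': 192.8268800804768, 'tool_from_camera': array([[ 9.99999993e-01,  7.89978738e-05, -9.08840334e-05,
        -8.49360814e-04],
       [ 1.10444457e-04, -3.00938162e-01,  9.53643650e-01,
        -1.42427841e-01],
       [ 4.79853467e-05, -9.53643653e-01, -3.00938169e-01,
         8.44516857e-02],
       [ 0.00000000e+00,  0.00000000e+00,  0.00000000e+00,
         1.00000000e+00]])} 0.025 0.8 [ 0.5966556  -0.59663293 -0.37950944  0.37947836] 0.09301955696454475
```

View pics/scene0.png

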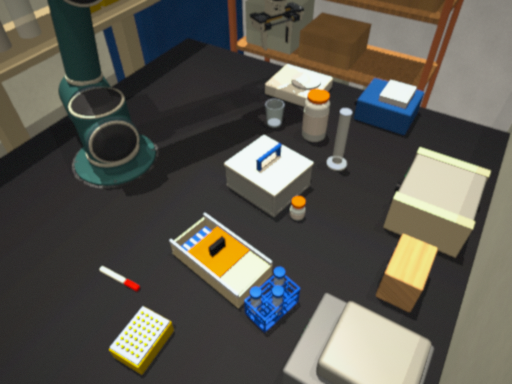

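View pics/top0.png

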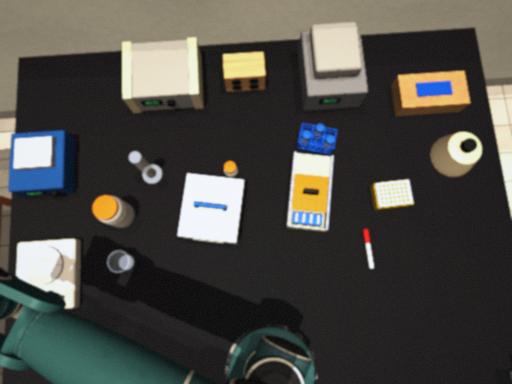

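The scene picture shows the lid with its blue bar near (268,157) and the part-open orange cover with its black rib near (217,246). The rack sits behind the tray at (272,299). The top picture shows the bar at (210,206), the rib at (311,191) and the cassettes in front at (307,218). Next I'll measure them.

```bash
cat > h.py <<'E'
from bench import *
import cv2, numpy as np
from scipy.spatial.transform import Rotation as Ro
def cam(name):
    m=camera_model(name)
    f=192/np.tan(np.radians(m["vfov"]/2))
    if name=="wrist":
        q=get_orientation(); T=np.array(m["tool_from_camera"])
        Rw=Ro.from_quat([q[1],q[2],q[3],q[0]]).as_matrix(); p=np.array(get_position())
        Rc=Rw@T[:3,:3]; c=Rw@T[:3,3]+p
    else:
        Rc=np.array(m["R"]).T; c=-Rc@np.array(m["t"])
    return f,m["cx"],m["cy"],Rc,c
def plane(px,z,C):
    f,cx,cy,Rc,c=C
    px=np.atleast_2d(px).astype(float)
    d=np.c_[(px[:,0]-cx)/f,(px[:,1]-cy)/f,np.ones(len(px))]@Rc.T
    return (c+d*((z-c[2])/d[:,2])[:,None])
def proj(X,C):
    f,cx,cy,Rc,c=C
    v=(np.atleast_2d(X)-c)@Rc
    return np.c_[f*v[:,0]/v[:,2]+cx,f*v[:,1]/v[:,2]+cy]
def hsv(im): return cv2.cvtColor(im,cv2.COLOR_RGB2HSV)
def blob(mask,near):
    n,l,s,ce=cv2.connectedComponentsWithStats(mask.astype(np.uint8),connectivity=8)
    best=min(range(1,n),key=lambda i:np.hypot(*(ce[i]-near)) if s[i,4]>15 else 1e9)
    ys,xs=np.where(l==best); return np.c_[xs,ys]
def rect(P):
    r=cv2.minAreaRect((P[:,:2]*1000).astype(np.float32)); return r
def quat(psi):
    """tool down (y = -z world), jaw axis x at angle psi in world"""
    x=np.array([np.cos(psi),np.sin(psi),0]); y=np.array([0,0,-1.]); z=np.cross(x,y)
    q=Ro.from_matrix(np.c_[x,y,z]).as_quat(); return [q[3],q[0],q[1],q[2]]
E
python3 - <<'E'
from h import *
for c,pb,pc in [("top",(210,206),(311,195)),("scene",(268,157),(217,250))]:
    im=read_camera(c); C=cam(c); H=hsv(im)
    h,s,v=H[...,0],H[...,1],H[...,2]
    blue=(h>95)&(h<125)&(s>110)&(v>50)
    B=blob(blue,pb); P=plane(B,0.140,C); r=rect(P); print(c,"bar",len(B),P.mean(0),r)
    orr=(h>5)&(h<28)&(s>140)&(v>80)
    O=blob(orr,pc); P=plane(O,0.054,C); print("cover",len(O),P.mean(0),rect(P))
    x0,y0=int(pc[0]),int(pc[1]); dark=np.zeros_like(orr); dark[y0-16:y0+12,x0-15:x0+15]=(v<70)[y0-16:y0+12,x0-15:x0+15]
    D=blob(dark,pc); P=plane(D,0.075,C); print("rib",len(D),D.mean(0),P.mean(0),rect(P))
    wl=(v>110)&(s<60)
    W=blob(wl,pb); P=plane(W,0.1,C); print("lid",len(W),P.mean(0),rect(P))
    trm=trace(c,"tray")[0]["mask"]; ys,xs=np.where(trm); P=plane(np.c_[xs,ys],0.062,C); print("tray",P.mean(0),rect(P))
q=get_orientation();print(Ro.from_quat([q[1],q[2],q[3],q[0]]).as_matrix())
E
```

```text
top bar 123 [0.52054221 0.15662331 0.14      ] ((519.801513671875, 155.9829559326172), (97.80516815185547, 13.71160888671875), 79.7560806274414)
cover 1119 [ 0.55273493 -0.16812005  0.054     ] ((553.3905029296875, -168.21839904785156), (110.105224609375, 118.54507446289062), 79.6542739868164)
rib 44 [310.59090909 191.43181818] [ 0.55338082 -0.16733179  0.075     ] ((553.1781616210938, -167.0210418701172), (42.331764221191406, 9.955904960632324), 85.91221618652344)
lid 3848 [0.51898483 0.1562399  0.1       ] ((529.6414794921875, 155.18887329101562), (191.80886840820312, 234.32827758789062), 79.2780990600586)
tray [ 0.55548528 -0.16487016  0.062     ] ((558.3553466796875, -165.82296752929688), (135.0796661376953, 255.07545471191406), 80.0210952758789)
scene bar 164 [0.52626812 0.14713483 0.14      ] ((531.2646484375, 144.89141845703125), (133.76235961914062, 34.559410095214844), 80.9627456665039)
cover 1440 [ 0.55925152 -0.16860698  0.054     ] ((554.762939453125, -165.81643676757812), (112.0022964477539, 124.55553436279297), 79.8309326171875)
rib 151 [216.8410596  246.49006623] [ 0.55668075 -0.17008825  0.075     ] ((556.82373046875, -169.4811248779297), (55.10861587524414, 25.643896102905273), 79.23414611816406)
lid 2805 [0.52720154 0.14664961 0.1       ] ((522.170166015625, 154.12448120117188), (195.6616668701172, 212.3626251220703), 79.27899932861328)
tray [ 0.58360075 -0.18910362  0.062     ] ((575.5402221679688, -184.8162841796875), (152.96583557128906, 267.6986389160156), 80.21891784667969)
[[ 4.23926809e-01  4.30227979e-06 -9.05696451e-01]
 [ 9.05696451e-01 -8.16938637e-06  4.23926809e-01]
 [-5.57513250e-06 -1.00000000e+00 -7.35978143e-06]]
```

Run:
```python
from h import *
psi=-0.175
p=get_position(); print(p)
move_linear([p[0],p[1],0.36],rate=0.25)
move_ptp([0.553,-0.168,0.33],quat(psi))
move_linear([0.553,-0.168,0.235],rate=0.2)
print(get_t(),get_position(),get_q())
grip(0.05,20)
C=cam("wrist"); im=read_camera("wrist"); cv2.imwrite("pics/w1.png",im[:,:,::-1])
np.savez("w1.npz",im=im,R=C[3],c=C[4],f=C[:3])
print(get_t(),get_contact_force(), proj([[0.553,-0.168,0.09]],C))
for n in ["cover_grip","cover","tray"]:
  for d in trace("wrist",n)[:2]: print(n,d["p"],d["pixel"],d["mask"].sum())
```

```text
[0.28617087 0.61134513 0.2436495 ]
5.1417 [ 0.55332053 -0.16794809  0.23619223] [-3.38799322e-01 -9.33449990e-02  1.66470498e+00 -7.89414530e-06
  1.56922511e+00 -1.64063206e-01]
6.05 [-0.50182872 -0.09940369 -0.24839166] [[252.58257641 185.97107135]]
cover_grip 0.6 [255.5, 175.7] 11125
cover 0.98 [254.2, 175.9] 11085
tray 0.77 [263.0, 176.4] 26095
```

View pics/w1.png

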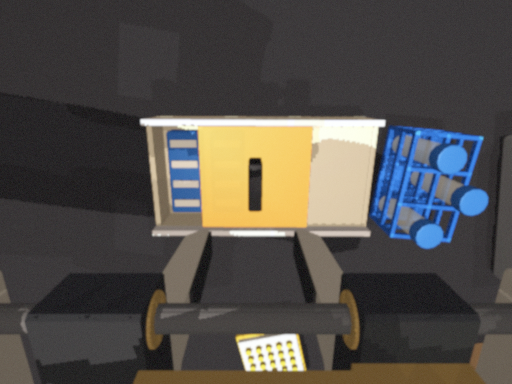

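The wrist picture shows the tray square to the image, with the rib at cols 249–262 and rows 158–211. The cover spans cols 200–312 and the fingers line up with the tray. Next I'll measure the rib more closely.

Run:
```python
from h import *
d=np.load("w1.npz"); im=d["im"]; C=(*d["f"],d["R"],d["c"]); H=hsv(im); h,s,v=[H[...,i] for i in range(3)]
orr=(h>5)&(h<30)&(s>140)&(v>80)
O=blob(orr,(255,176)); print("cover",rect(plane(O,0.054,C)))
dark=np.zeros_like(orr); dark[150:218,240:272]=(v<60)[150:218,240:272]
D=blob(dark,(255,184)); print("rib",D.min(0),D.max(0),rect(plane(D,0.09,C)),rect(plane(D,0.075,C)))
for r in (165,180,195,205): c=D[D[:,1]==r][:,0]; print(r,c.min(),c.max(),plane([[ (c.min()+c.max())/2,r]],0.09,C))
# tray edges: bright pixels; print corner predictions
for px in [(150,233),(370,233),(143,121),(381,121)]: print(px,plane([px],0.062,C))
```

```text
cover ((554.1240844726562, -171.2076416015625), (112.99523162841797, 121.69248962402344), 80.0050048828125)
rib [250 169] [260 209] ((554.69384765625, -171.96261596679688), (41.96665954589844, 9.897574424743652), 79.84819030761719) ((554.0230712890625, -176.474853515625), (44.156856536865234, 10.41409969329834), 79.84819793701172)Traceback (most recent call last):
  File "<stdin>", line 7, in <module>
    return umr_minimum(a, axis, None, out, keepdims, initial, where)
ValueError: zero-size array to reduction operation minimum which has no identity
```

Run:
```python
from h import *
psi=-0.1745; q=quat(psi)
X=np.array([0.5545,-0.170,0.084]); u=-np.array([np.cos(psi),np.sin(psi),0])
move_linear([X[0],X[1],0.13],q,rate=0.2)
move_linear(X,q,rate=0.08)
print(get_position(),get_contact_force())
grip(0.0,25); print("w",get_gripper_width(),get_contact_force(),get_t())
f0=np.array(get_contact_force())
for s in [0.02,0.04,0.048]+list(np.arange(0.050,0.075,0.002)):
    move_linear(X+u*s,q,rate=0.06)
    f=np.array(get_contact_force())-f0; p=np.array(get_position())
    print(round(s,3),round((p-X)@u,4),"f_u",round(f@u,2),np.round(f,1),round(get_gripper_width(),4))
    if f@u<-9: break
print(get_t())
im=read_camera("wrist"); cv2.imwrite("pics/w2.png",im[:,:,::-1])
im=read_camera("top"); cv2.imwrite("pics/t2.png",cv2.resize(im[130:260,230:360,::-1],None,fx=4,fy=4))
```

```text
[ 0.55463036 -0.17005989  0.08416731] [-0.2388892   0.68749913  0.08972904]
w 0.013934881976650371 [ 0.44873274 -0.45890997  0.7853519 ] 8.2667
0.02 0.0204 f_u 2.72 [-2.5  1.6  0.1] 0.014
0.04 0.0403 f_u 2.27 [-1.4  5.   2.4] 0.0136
0.048 0.0481 f_u 2.01 [-1.   5.8  3.5] 0.0138
0.05 0.0499 f_u 1.77 [-0.8  5.4  4. ] 0.0138
0.052 0.0519 f_u 1.9 [-0.7  6.9  4.3] 0.0142
0.054 0.0539 f_u 2.3 [-1.3  6.   3.6] 0.0139
0.056 0.0548 f_u -11.45 [12.2  3.2 -4. ] 0.0142
10.5167
```

View pics/w2.png

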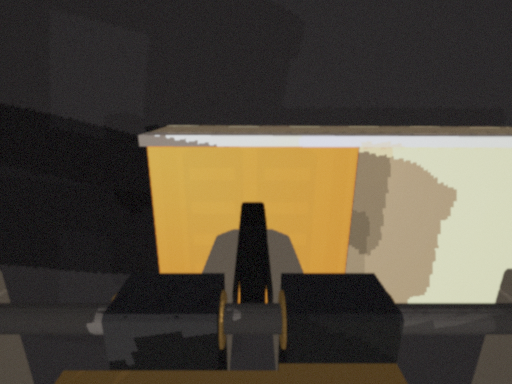

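Run:
```python
from h import *
psi=-0.1745; q=quat(psi)
grip(0.05,25); p=get_position(); print(p,get_contact_force(),get_gripper_width())
move_linear([p[0],p[1],0.24],q,rate=0.2)
C=cam("wrist"); im=read_camera("wrist"); cv2.imwrite("pics/w3.png",im[:,:,::-1])
np.savez("w3.npz",im=im,R=C[3],c=C[4],f=C[:3])
H=hsv(im); h,s,v=[H[...,i] for i in range(3)]
orr=(h>5)&(h<30)&(s>140)&(v>80)
O=blob(orr,(255,176)); print("cover",rect(plane(O,0.054,C)))
print(get_t())
```

```text
[ 0.49934538 -0.16028026  0.08400666] [0.70831183 0.26199016 0.11586967] 0.04995273163082948
cover ((499.2589111328125, -161.3536834716797), (114.05196380615234, 123.8034439086914), 79.51996612548828)
12.3667
```

View pics/w3.png

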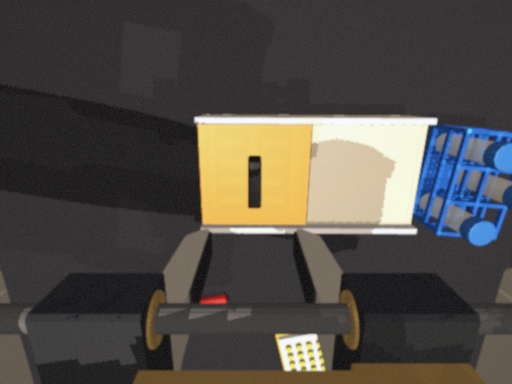

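The tray is shut: the cover (cols 198–312) is flush with the front end at col 198, and no cassettes show. It hit the stop at 54.8 mm of travel. Next is the lid.

Run:
```python
from h import *
psi=-0.1745; q=quat(psi)
p=get_position()
move_linear([p[0],p[1],0.30],q,rate=0.25)
move_ptp([0.522,0.154,0.29],q)
C=cam("wrist"); im=read_camera("wrist"); cv2.imwrite("pics/w4.png",im[:,:,::-1])
np.savez("w4.npz",im=im,R=C[3],c=C[4],f=C[:3])
H=hsv(im); h,s,v=[H[...,i] for i in range(3)]
blue=(h>95)&(h<125)&(s>110)&(v>40)
B=blob(blue,(255,190)); print("bar",B.min(0),B.max(0),rect(plane(B,0.136,C)),rect(plane(B,0.144,C)))
W=blob((v>100)&(s<70),(255,190)); print("lid",W.min(0),W.max(0),rect(plane(W,0.1,C)))
print(get_t(),get_position())
```

```text
bar [245 132] [259 229] ((521.4020385742188, 153.90774536132812), (103.2541732788086, 13.91564655303955), 79.54835510253906) ((521.81640625, 156.11761474609375), (100.46466827392578, 13.539687156677246), 79.54833984375)
lid [156  87] [370 248] ((537.676513671875, 151.16104125976562), (187.1707763671875, 238.6924591064453), 79.31387329101562)
14.0083 [0.52222324 0.15295031 0.28986656]
```

View pics/w4.png

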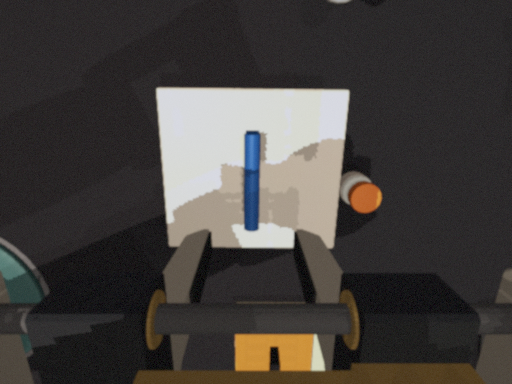

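Run:
```python
from h import *
d=np.load("w4.npz"); im=d["im"]; C=(*d["f"],d["R"],d["c"]); H=hsv(im); v=H[...,2]; s=H[...,1]
m=((v>100)&(s<70)).astype(np.uint8); m[:,351:]=0; m[252:]=0
W=blob(m,(255,170)); hull=cv2.convexHull(W.astype(np.int32)); ap=cv2.approxPolyDP(hull,8,True)[:,0]
print(ap); P=plane(ap,0.100,C); print(P, P.mean(0))
for i in range(len(P)):
    e=P[(i+1)%len(P)]-P[i]; print(np.linalg.norm(e),np.degrees(np.arctan2(e[1],e[0])))
```

```text
[[333 246]
 [170 246]
 [156  88]
 [349  90]
 [349 203]]
[[0.60408632 0.04708167 0.1       ]
 [0.40604441 0.08198424 0.1       ]
 [0.43872128 0.26317931 0.1       ]
 [0.63771527 0.22595451 0.1       ]
 [0.62789897 0.09998296 0.1       ]] [0.54289325 0.14363654 0.1       ]
0.2010939764612239 170.00492774808484
0.1841179880046294 79.77711159570732
0.2024457751394387 -10.595574423352302
0.1263534347185389 -94.45575166148065
0.058013700414239575 -114.23411320763408
```

Bar and lid centre agree at (0.5216, 0.1546), with yaw about -0.179. The lid's sides measure 201 × 184 mm, against the given 204 × 186. Now I'll grasp it.

Run:
```python
from h import *
psi=-0.179; q=quat(psi)
X=np.array([0.5216,0.1548,0.142])
move_linear([X[0],X[1],0.19],q,rate=0.15)
move_linear(X,q,rate=0.08)
print(get_position(),get_contact_force(),get_t())
grip(0.0,58); print("w",get_gripper_width(),get_contact_force(),get_t())
z0=get_position()[2]; f0=np.array(get_contact_force())
for dz in np.arange(0.001,0.0135,0.001):
    move_linear(X+[0,0,dz],q,rate=0.02)
    f=np.array(get_contact_force())-f0; print(round(dz,4),round(get_position()[2]-z0,4),np.round(f,1),np.round(get_moment(),2),round(get_gripper_width(),4))
print(get_t())
im=read_camera("scene"); cv2.imwrite("pics/s5.png",cv2.resize(im[90:260,170:370,::-1],None,fx=3.5,fy=3.5,interpolation=cv2.INTER_CUBIC))
```

```text
[0.52174213 0.15484639 0.14226425] [-0.02083398 -0.57834323 -0.02320125] 15.575
w 0.014673577356770131 [-1.2097718  -0.11910653  1.4062636 ] 16.25
0.001 0.0002 [  3.9  -0.1 -12.1] [-0.05 -0.53 -0.03] 0.0149
0.002 0.0011 [  3.4   0.8 -17. ] [-0.09 -0.25 -0.08] 0.0142
0.003 0.0026 [ -0.6   0.2 -16.7] [ 0.01  0.28 -0.04] 0.0146
0.004 0.0039 [ -2.3   0.8 -15. ] [-0.06  0.56 -0.04] 0.0144
0.005 0.0051 [ -1.2   0.  -13.6] [ 0.03  0.49 -0.01] 0.0147
0.006 0.0073 [ 0.8  0.7 -5.1] [-0.05  0.1   0.  ] 0.0148
0.007 0.0074 [ 1.4  0.4 -4.7] [-0.05  0.08  0.02] 0.0145
0.008 0.008 [ 1.6 -0.5 -5.8] [-0.1   0.09 -0.02] 0.0144
0.009 0.0089 [ 1.5  0.7 -4.7] [-0.09  0.07 -0.04] 0.0145
0.01 0.01 [ 1.8  0.  -3.9] [-0.08  0.08 -0.03] 0.0143
0.011 0.011 [ 1.2 -0.1 -4.7] [-0.08  0.09  0.07] 0.0145
0.012 0.012 [ 0.8  0.3 -5.8] [-0.08  0.06 -0.01] 0.0144
0.013 0.013 [ 0.5 -0.5 -5.7] [-0.09  0.13 -0.08] 0.0145
19.5
```

View pics/s5.png

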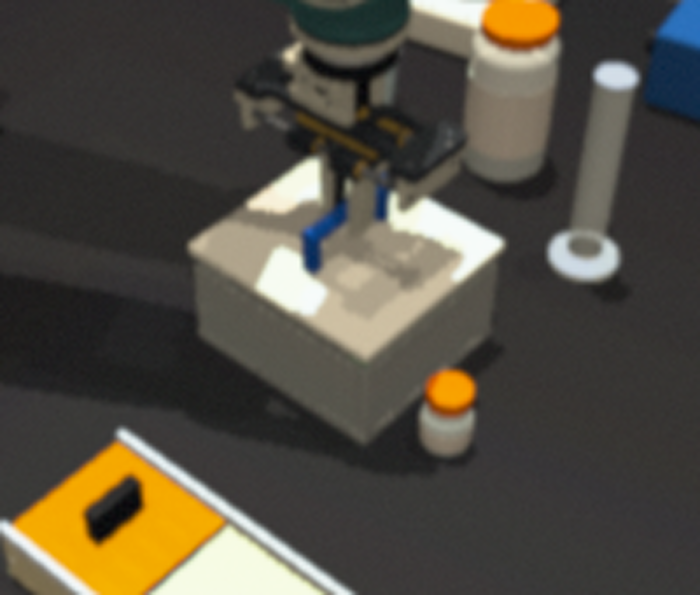

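The seal let go after about 6 mm of lift, and about 5 N of weight is left. The crop shows the lid still over the box and the tray shut. I'll raise it to the final height and check gap and tilt.

Run:
```python
from h import *
psi=-0.179; q=quat(psi)
X=np.array([0.5216,0.1548,0.142])
move_linear(X+[0,0,0.0245],q,rate=0.02)
sleep(0.5)
print(get_position(),get_contact_force(),get_moment(),get_gripper_width(),get_t())
im=read_camera("scene"); cv2.imwrite("pics/s6.png",cv2.resize(im[90:260,170:370,::-1],None,fx=3.5,fy=3.5,interpolation=cv2.INTER_CUBIC))
np.save("s6.npy",im)
C=cam("wrist"); w=read_camera("wrist"); cv2.imwrite("pics/w6.png",w[:,:,::-1])
np.savez("w6.npz",im=w,R=C[3],c=C[4],f=C[:3])
```

```text
[0.52161014 0.15478205 0.16647181] [-0.55876951 -0.25003921 -4.12300725] [-0.07809115  0.07562232  0.04306838] 0.014518898442886416 20.775
```

View pics/s6.png

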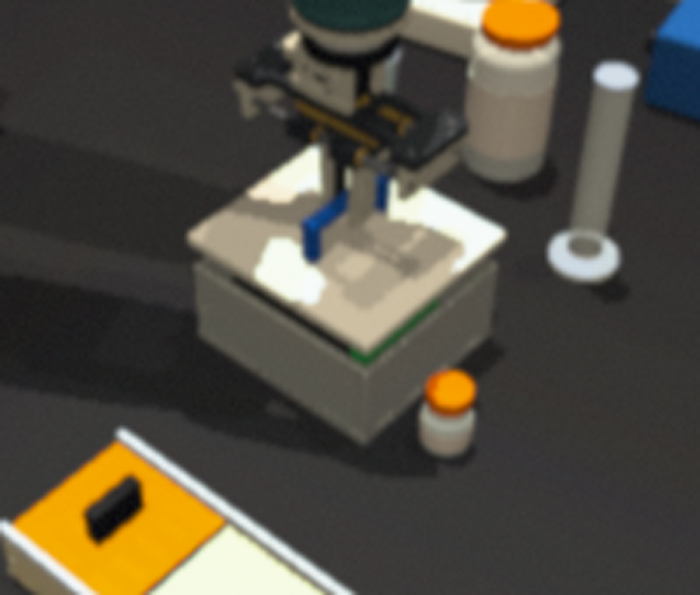

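View pics/w6.png

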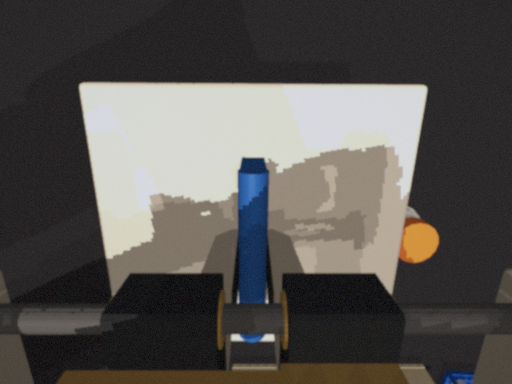

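The scene crop shows a clear gap, with the dark and green seal inside showing all along the two visible sides. The wrist picture shows lid corners at (82,84) and (425,88). Next I'll fit the lid's pose to get tilt and height.

Run:
```python
from h import *
from scipy.optimize import least_squares
d=np.load("w6.npz"); Cw=(*d["f"],d["R"],d["c"]); Cs=cam("scene"); 
def fitlines(im,up=None):
    pass
im=d["im"]; g=cv2.cvtColor(im,cv2.COLOR_RGB2GRAY).astype(float)
# wrist edges: left/right by row, top by col (subpixel via max gradient)
L=[];R_=[];T=[]
for r in range(100,270,6):
    row=np.diff(g[r]); L.append((np.argmax(row[70:130])+70.5,r)); R_.append((np.argmin(row[385:440])+385.5,r))
for c in range(100,400,15): 
    col=np.diff(g[:,c]); T.append((c,np.argmax(col[70:110])+70.5))
def ln(P): return cv2.fitLine(np.float32(P),cv2.DIST_HUBER,0,.01,.01).ravel()
def inter(a,b):
    t=np.linalg.solve(np.c_[a[:2],-b[:2]],b[2:]-a[2:]); return a[2:]+a[:2]*t[0]
l,r,t=ln(L),ln(R_),ln(T); tl,tr=inter(l,t),inter(r,t); print(tl,tr)
lp=l[2:]+l[:2]*((260-l[3])/l[1]); rp=r[2:]+r[:2]*((260-r[3])/r[1]); print(lp,rp)
sc=[((-.102,.093),(223.7,157.7)),((.102,-.093),(314.3,157.1)),((-.102,-.093),(274.3,189.1))]
# scene left corner / right corner / front corner resolved below by projection
def lid(p,pts):
    Rm=Ro.from_euler("xyz",[p[3],p[4],p[5]]).as_matrix(); return np.array(pts)@Rm.T+p[:3]
p0=np.array([.5216,.1546,.1243,0,0,-.179])
for x in(-.102,.102):
    for y in (-.093,.093): print(x,y,"scene",proj(lid(p0,[[x,y,0]]),Cs),"wrist",proj(lid(p0,[[x,y,0]]),Cw))
def res(p):
    o=[]
    q=proj(lid(p,[[-.102,.093,0],[.102,.093,0],[-.102,-.093,0],[.102,-.093,0]]),Cw)
    o+=list(q[0]-tl)+list(q[1]-tr)
    for a,b,x in((q[0],q[2],lp),(q[1],q[3],rp)):
        e=(b-a)/np.linalg.norm(b-a); o.append(e[0]*(x-a)[1]-e[1]*(x-a)[0])
    return np.array(o)
print("prior res",res(p0)); s=least_squares(res,p0,x_scale=[.01]*3+[.02]*3); print(s.x,s.fun)
```

```text
[76.38614 81.3168 ] [427.83926  84.10092]
[106.16667 260.     ] [399.35678 260.     ]
-0.102 -0.093 scene [[222.40730762 157.11712297]] wrist [[119.56458048 340.11315175]]
-0.102 0.093 scene [[262.98784532 128.48606585]] wrist [[76.6238289  81.72140394]]
0.102 -0.093 scene [[274.61037404 189.18243324]] wrist [[385.66987944 340.32039774]]
0.102 0.093 scene [[314.21254599 155.85113404]] wrist [[428.9193337   81.71597663]]
prior res [ 0.23768998  0.40460096  1.08006979 -2.384945    0.08318882 -0.25049916]
[ 0.53238321  0.15186223  0.12801587 -0.00427043  0.19847494 -0.17718642] [-9.09494702e-13 -9.94759830e-14  3.41060513e-13 -1.42108547e-14
 -6.46593890e-13  3.05533376e-13]
```

Run:
```python
from h import *
from scipy.optimize import least_squares
d=np.load("w6.npz"); Cw=(*d["f"],d["R"],d["c"]); Cs=cam("scene")
bar=np.array([.5216,.1548,.1605])
M=[[-.102,.093,-.036],[.102,.093,-.036],[-.102,-.093,-.036],[.102,-.093,-.036]]
def res(p):
    X=np.array(M)@Ro.from_euler("xyz",p[:3]).as_matrix().T+bar+[0,p[4],p[3]]
    q=proj(X,Cw); s=proj(X,Cs); o=list(q[0]-[76.4,81.3])+list(q[1]-[427.8,84.1])
    for a,b,x in((q[0],q[2],(106.2,260)),(q[1],q[3],(399.4,260))):
        e=(b-a)/np.linalg.norm(b-a); x=np.array(x); o.append(e[0]*(x-a)[1]-e[1]*(x-a)[0])
    o+=list(s[2]-[223.7,157.7])+list(s[1]-[314.3,157.1])+list(s[3]-[274.3,189.1])
    return np.array(o)
s=least_squares(res,[0,0,-.18,0,0],x_scale=[.02,.02,.02,.005,.005]); print(s.x,np.round(s.fun,1)); 
print("std",np.sqrt(np.diag(np.linalg.inv(s.jac.T@s.jac))))
print(get_t(),get_joint_velocities().round(4) if hasattr(get_joint_velocities(),'round') else get_joint_velocities(),get_position(),get_contact_force())
# bystander check vs first pictures
im=read_camera("top"); a=cv2.imread("pics/top0.png"); cv2.imwrite("pics/t7.png",im[:,:,::-1])
df=cv2.absdiff(a,np.ascontiguousarray(im[:,:,::-1])).max(2)>60; n,l,st,ce=cv2.connectedComponentsWithStats(df.astype(np.uint8)); print([(list(st[i]),) for i in range(1,n) if st[i,4]>25])
```

```text
[-0.00284411  0.00430306 -0.18325797 -0.00028355 -0.00060505] [ 0.7  0.5  0.6 -0.6 -0.5 -0.9 -1.4 -0.8 -0.2 -0.9 -0.   0.2]
std [0.00899037 0.00367592 0.00314764 0.00067308 0.00054278]
20.875 [-0.0001 -0.0004 -0.0009  0.0001  0.0001  0.0008] [0.52160296 0.15479593 0.16648779] [-0.14868786 -0.1292295  -3.95883762]
[([np.int32(161), np.int32(158), np.int32(84), np.int32(100), np.int32(4817)],), ([np.int32(293), np.int32(173), np.int32(36), np.int32(22), np.int32(632)],), ([np.int32(290), np.int32(205), np.int32(37), np.int32(26), np.int32(722)],), ([np.int32(190), np.int32(240), np.int32(90), np.int32(144), np.int32(5464)],), ([np.int32(51), np.int32(255), np.int32(24), np.int32(29), np.int32(436)],), ([np.int32(0), np.int32(268), np.int32(7), np.int32(8), np.int32(39)],), ([np.int32(13), np.int32(276), np.int32(53), np.int32(36), np.int32(1237)],), ([np.int32(0), np.int32(280), np.int32(7), np.int32(5), np.int32(28)],), ([np.int32(6), np.int32(287), np.int32(8), np.int32(12), np.int32(79)],), ([np.int32(0), np.int32(295), np.int32(6), np.int32(12), np.int32(58)],), ([np.int32(0), np.int32(308), np.int32(5), np.int32(11), np.int32(44)],), ([np.int32(5), np.int32(313), np.int32(137), np.int32(71), np.int32(3779)],), ([np.int32(0), np.int32(334), np.int32(4), np.int32(16), np.int32(39)],), ([np.int32(279), np.int32(348), np.int32(32), np.int32(13), np.int32(88)],), ([np.int32(1), np.int32(356), np.int32(14), np.int32(12), np.int32(104)],), ([np.int32(309), np.int32(365), np.int32(6), np.int32(16), np.int32(58)],), ([np.int32(293), np.int32(367), np.int32(12), np.int32(17), np.int32(78)],), ([np.int32(183), np.int32(375), np.int32(9), np.int32(9), np.int32(42)],)]
```

View pics/t7.png

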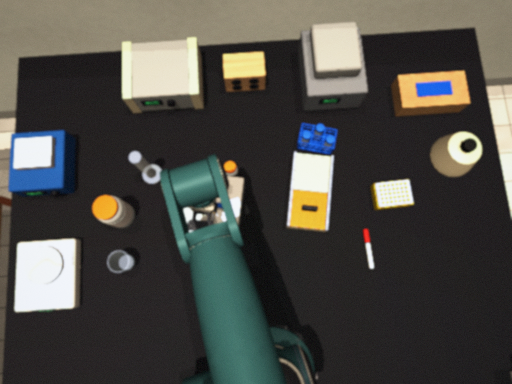

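The top picture shows the cover at the front of the tray (310,210) and every bystander where it was. The lid is level within about 0.01 rad, raised about 24 mm and still, so I'm handing in.

```bash
python3 -c "
from bench import *
print(get_t(),get_gripper_width()); print(close_job())"
```

```text
20.925 0.014711967394905436
the job is handed in; nothing more can be done
None
```

I slid the tray cover shut, then pulled the lid free of its seal and handed the job in with the lid still held above the box, at 20.9 s of the 45 s allowed.

- **Tray cover:** it slid 54.8 mm and hit its stop at about 11 N. The pictures afterwards show it flush with the front of the tray, with no cassettes visible.
- **Lid:** I pulled it up slowly by the blue bar with a 58 N grip. The pull peaked at about 17 N, and the seal let go after about 6 mm of lift. Only about 4–5 N of weight was left after that.
- **Final hold:** the lid is about 24 mm up, which leaves roughly 14–15 mm under its plug. It is level within about 0.01 rad, centred over the box and still. It was never more than about 25 mm up.
- **Bystanders:** comparing the top camera before and after, they stand where they were; changes showed only at the arm, its shadow, the lid and the tray cover. The vial is partly hidden by the arm there, but the scene camera shows it standing.

Two readings disagreed:
- **Lid tilt:** a first unconstrained fit from the wrist picture alone gave a tilt of 0.2 rad. I set it aside because the corners seen by the scene camera contradicted it. The fit using both cameras, with the lid hanging from the gripped bar, agreed within 1.4 pixels.
- **Bar width:** the gripper reads 14.5 mm on the 16 mm bar, perhaps because it grips slightly off the bar's axis. It held steady with no sign of slipping.

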